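Open the stuck lacquer jar

ROBOT

A 6-joint arm with a two-finger parallel gripper is mounted at the origin on the work surface. World frame = base frame: x ahead of the robot, y to its left, z up, the work surface at z = 0. Lengths are in mm, angles in rad, forces in N, time in s.
With the tool pointing down it reaches from about 350 to 875 mm from the base axis. Payload 4.2 kg.
Tool frame: the origin (TCP) lies at the very end of the fingers, on their centre line; the grasp point (between the pads) lies 19 mm behind it; z points along the fingers, y is the direction in which the jaws open and shut (so a half turn about z gives the same grasp; the last joint's range is limited). The gripper opens to 87 mm and grips with 3 to 60 N. Pads are 19 mm wide; open, the fingers measure 117 mm over their backs; the gripper's body (75 mm by 190 mm) begins 51 mm behind the grasp point.
Start: joints at [1.378, 0.385, 0.008, 0, -1.194, -0.259], TCP at [272.832, 562.282, 193.45] pointing down, gripper open.
Joint ranges: [-3.14, 3.14], [-1.21, 2.06], [-1.07, 1.41], [-3.16, 2.05], [-2.99, -0.16], [-3.1, 3.1]. Speed limits (rad/s): [2.79, 2.79, 3.14, 3.14, 3.14, 3.14].

INTERFACE

Orientations are given as [roll, pitch, yaw] about the fixed x, y, z axes, in that order (R = Rz(yaw) Ry(pitch) Rx(roll)).
In Python, from cell import * gives the robot as it stands.
- The arm moves only by the tool step_arm, never from a script. Its argument "moves" is a list that holds one entry, the list of rows, each a list of 7 numbers: the shift along the tool's x, y, z in mm, then the turn, a rotation vector about the tool's x, y, z in rad, then the finger opening in mm, from 0 to 87. A call has 1 to 12 rows; each row shifts and turns the commanded pose from where the row before left it, along the tool's axes as they then stand; what a row does not reach is not made up. A row lasts 1/8 s, in which the tool goes at most 62.5 mm and 10.7 degrees, less where a joint would pass 70% of its speed; a pose out of reach is approached as far as the arm can. A call is refused whole if a number of a shift passes 62.5 or a number of a turn 0.188, either way. A call with a gripper value outside its range is refused whole. The fingers move at their own pace and stop on an object; "force" is the grip in N (left out, the last holds). Time passes only in rows, so rows that do not move let the fingers close. It gives the time, the measured TCP pose, the force and the opening at its end, in the units of the state.
- read_state(): the state, without advancing time (a new reading comes with each control period).
- capture(name): name is "scene" or "top" or "wrist"; returns a dict with "color" (420x560x3 uint8, red, green, blue), "K" (3x3 intrinsics, pixels), "D" ([k1, k2, p1, p2, k3] as OpenCV has them; the pictures are not rectified), "xyz" and "attitude" of the camera in the world; the wrist camera has in their place "tool_from_camera" (4x4, takes a point from camera to tool coordinates, whose origin is the TCP and whose axes are the flange's). Camera axes: x right, y up, looking along -z (the intrinsics and any distortion apply to the point x, -y, -z); pixel columns grow to the right and rows downward; lengths in mm; the calibration is good to about 2 mm. A picture is of the moment at which its call begins: read the wrist's pose just before it. There is no depth.
- close_job(): hands the job in, once; it reports no verdict.
The state is a dict: "t": time; "qpos": joint angles; "joint_vel": joint speeds; "joint_torque": joint torques, N m; "tcp_pos": TCP position; "orientation": TCP orientation; "wrist_force": force on the tool from outside, world axes, zero at the start; "moment": the same for the moment, N m; "finger_gap": finger opening in mm.
Only numpy, scipy, OpenCV 4.12 (cv2) and the standard library are available. Lean on these libraries where they do the work, as an engineer would, in place of code of your own. Each camera call takes 0.05 s, during which the arm holds its last target. There are 200 camera calls.

TASK

The touch-up lacquer jar with the blue cap is stuck shut: grip the cap firmly without crushing it, break it loose with a short hard twist anticlockwise, then spin it off, letting your hand ride up with the thread instead of leaning on it or tugging the jar out of its stand. Once it is off, carry it to the steel tray and set it down there, top side up, without dropping it. Leave the open jar standing in its pocket and do not disturb the grey-capped jar, the brush or the fan guard.

Things in the scene. Friction and masses are not known exactly. Their poses are not given: they have to be found in the camera images.
- jar: square white plastic jar with navy label panels, 76 x 76 mm, about 0.5 kg, standing loose in one pocket of the stand (1.5 mm play each side, so it cannot turn). Origin: centre of its underside, z up, x and y square to its sides. Shoulder at z 70 to 78 mm; round neck above it, 51 mm over the thread, top at z 97 mm. Right-hand three-start thread, fast and coarse, on the axis of the jar.
- cap: blue ribbed plastic screw cap on the jar, 60 mm across, 20 mm tall, 60 g. Origin: centre of its lower rim, at z 83 mm of the jar when tight; z up, x lies along the jar's x at the start. Stuck: 0.6 to 0.9 N m turns it for the first 0.6 rad, then it spins freely; it climbs as it turns and comes off after a third of a turn (2.1 rad). Takes about 35 N of squeeze; over 50 N a finger crushes it. Keep push, pull or drag on it under 15 N.
- stand: dark printed stand screwed to the bench, 110 x 240 x 46 mm, with two square pockets 79 mm wide, 40 mm deep, centred 65 mm either side of its origin along its y; one holds the blue-capped jar, the other the grey-capped one. Origin: centre of its underside; pocket floor at z 6 mm.
- tray: shallow square steel tray fixed on the bench, 170 x 170 x 14 mm, wall and floor 3 mm thick. Origin: centre of its underside, z up; its floor is at z 3 mm.
- grey_jar: like the other jar but with grey label panels and a grey cap (60 mm across, top at z 103 mm), loose in the other pocket; leave alone. Origin: centre of its underside.
- brush: flat paint brush with a wooden handle, 190 mm long, lying loose on the bench; leave alone. Origin: at its middle, x along its length.
- fan_guard: dark printed round fan guard, 86 mm across, 8 mm thick, lying loose on the bench; leave alone. Origin: centre of its underside.
Things that resemble listed ones, but are neither listed nor needed, are in the scene too. Several things look just like the tray: the one meant starts farthest to the robot's left. Of the things that look like the cap, the smaller one is meant.

How it is judged:
By the outcome, as a careful person would: the job done as asked, in the order asked, and still so for the second after the job is handed in, with the robot touching nothing.
It also fails if it takes over 54 s, if anything falls off the work surface, if the arm or the gripper's body presses on something with over 40 N, if the wrist force passes 120 N, or if a joint passes its speed limit or range.

## Working session

There is one attempt and no reset: what is moved stays moved. The work goes in short steps, Python scripts to look and compute and a tool call to move; the robot and the scene stay as the last step left them, time stands still between calls to the robot, and variables do not carry over. Pictures are saved under pics/ and viewed, about 8 in all and at most 12, crops included, and the job is handed in when it is done.

Besides the shell and the picture viewer there is one more tool, called after "Emit:" by a JSON object that holds its "name" and its "arguments". step_arm: Moves the arm, as the interface text tells. Its arguments: {"type":"object","properties":{"moves":{"type":"array","items":{"type":"array","items":{"type":"array","items":{"type":"number"}}}},"force":{"type":"number"}},"required":["moves"]}

```bash
mkdir -p pics; ls
python3 - <<'E'
from cell import *
import cv2,numpy as np,pickle
s=read_state();print(s)
d={}
for n in("scene","top","wrist"):
    c=capture(n);d[n]=c
    cv2.imwrite(f"pics/{n}0.png",c["color"][:,:,::-1])
    print(n,{k:np.round(v,4).tolist() for k,v in c.items() if k!="color"})
pickle.dump((s,d),open("d0.pkl","wb"))
E
```

```text
pics
{'t': 0.0, 'qpos': array([ 1.37761666e+00,  3.85546648e-01,  6.64306597e-03, -4.76596326e-04,
       -1.19402125e+00, -2.58604363e-01]), 'joint_vel': array([ 0.0010089 , -0.00055526, -0.001066  , -0.00077467,  0.00063954,
       -0.00045518]), 'joint_torque': array([-9.33437263e-05, -3.90663171e+01,  1.87407535e+01,  4.21981484e+00,
        1.09972403e-02, -2.00363788e-04]), 'tcp_pos': array([272.55691886, 561.70193359, 192.37573655]), 'orientation': array([ 3.13942165e+00, -1.16268141e-04, -4.51959726e-01]), 'wrist_force': array([-0.11021681,  0.85144664,  0.27379438]), 'moment': array([ 0.00477332, -0.01359794,  0.05371227]), 'finger_gap': 86.85095153715393}
scene {'K': [[516.0811, 0.0, 276.4307], [0.0, 516.0811, 208.1072], [0.0, 0.0, 1.0]], 'D': [-0.0794, 0.0, 0.0, 0.0, 0.0], 'xyz': [1166.8384, -17.568, 1045.6066], 'attitude': [0.6006, 0.0089, 1.5248]}
top {'K': [[398.4458, 0.0, 275.1027], [0.0, 398.4458, 212.8276], [0.0, 0.0, 1.0]], 'D': [-0.0844, 0.0, 0.0, 0.0, 0.0], 'xyz': [330.1317, 0.2959, 943.0036], 'attitude': [0.2001, 0.0099, -1.5547]}
wrist {'K': [[290.332, 0.0, 281.8771], [0.0, 290.332, 210.347], [0.0, 0.0, 1.0]], 'D': [-0.0515, 0.0, 0.0, 0.0, 0.0], 'tool_from_camera': [[-0.0007, 0.9545, 0.2983, 81.7609], [1.0, 0.0004, 0.0011, -0.4177], [0.0009, 0.2983, -0.9545, -191.0562], [0.0, 0.0, 0.0, 1.0]]}
```

View pics/top0.png

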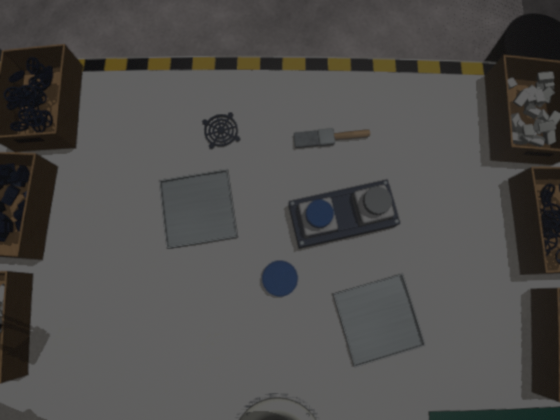

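View pics/scene0.png

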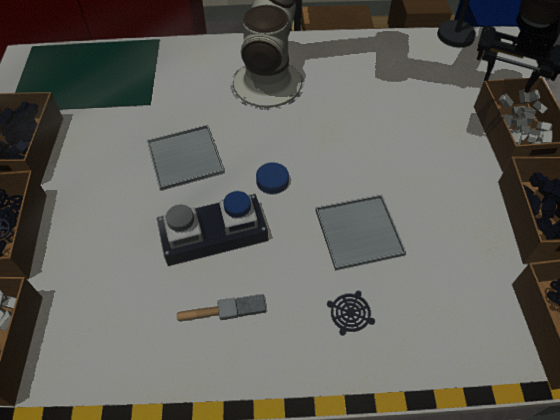

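The top view shows two blue discs. One is at (319,214) on the white jar in the stand and the other, larger one is at (280,278) lying on the bench. The smaller, on the jar, is the cap meant. There are two tray look-alikes at (198,208) and (378,320). Image left is +y, so (198,208) is the left one. Next I measure both in two views.

```bash
cat > h.py <<'E'
import cv2,numpy as np,pickle
from scipy.spatial.transform import Rotation as R
def rays(c,uv,T=None):
    n=cv2.undistortPoints(np.array(uv,float).reshape(-1,1,2),c["K"],c["D"]).reshape(-1,2)
    d=np.c_[n[:,0],-n[:,1],-np.ones(len(n))]
    if T is None: M=R.from_euler("xyz",c["attitude"]).as_matrix();o=np.array(c["xyz"])
    else: M=T[:3,:3];o=T[:3,3]
    return o,d@M.T
def wristT(s,c):
    T=np.eye(4);T[:3,:3]=R.from_euler("xyz",s["orientation"]).as_matrix();T[:3,3]=s["tcp_pos"]
    return T@np.array(c["tool_from_camera"])
def plane(c,uv,z,T=None):
    o,d=rays(c,uv,T);return o+d*((z-o[2])/d[:,2])[:,None]
def blobs(mask,amin=150):
    mask=cv2.morphologyEx(mask.astype(np.uint8)*255,cv2.MORPH_OPEN,np.ones((3,3)))
    cs,_=cv2.findContours(mask,cv2.RETR_EXTERNAL,cv2.CHAIN_APPROX_NONE)
    return [k for k in cs if cv2.contourArea(k)>amin]
def blue(im):
    h=cv2.cvtColor(im,cv2.COLOR_RGB2HSV);return (h[...,0]>100)&(h[...,0]<125)&(h[...,1]>130)&(h[...,2]>50)
def circ(P):
    A=np.c_[2*P[:,:2],np.ones(len(P))];x=np.linalg.lstsq(A,(P[:,:2]**2).sum(1),rcond=None)[0]
    return x[:2],np.sqrt(x[2]+x[:2]@x[:2])
E
python3 - <<'E'
from h import *
s,d=pickle.load(open("d0.pkl","rb"))
for n in("top","scene"):
    c=d[n];im=c["color"];g=cv2.cvtColor(im,cv2.COLOR_RGB2HSV)
    print(n,"hsv",[g[y,x].tolist() for x,y in ([(319,214),(280,278),(198,208),(180,280),(297,230)] if n=="top" else [(237,203),(272,176),(360,230),(300,260),(200,250)])])
    for k in blobs(blue(im)):
        P=plane(c,k,109);Q=plane(c,k,20);p,q=circ(P),circ(Q)
        print(" blue",cv2.boundingRect(k),"z109",np.round(p[0],1),p[1].round(1),"z20",np.round(q[0],1),q[1].round(1))
    for k in blobs(g[...,2]<(60),1500):
        b=cv2.boxPoints(cv2.minAreaRect(k))
        if cv2.contourArea(k)<20000: print(" dark",cv2.boundingRect(k),np.round(plane(c,b,46)[:,:2]).tolist())
a=d["top"]["color"][160:310,140:440];cv2.imwrite("pics/c1.png",cv2.resize(a,None,fx=2.6,fy=2.6,interpolation=cv2.INTER_CUBIC)[:,:,::-1]*1)
E
```

```text
top hsv [[109, 133, 71], [109, 128, 72], [98, 13, 81], [30, 3, 96], [110, 47, 49]]
 dark (530, 288, 30, 113) [[344.0, -573.0], [345.0, -644.0], [95.0, -628.0], [98.0, -559.0]]
 dark (0, 271, 33, 112) [[113.0, 634.0], [364.0, 653.0], [364.0, 574.0], [116.0, 558.0]]
 dark (288, 181, 110, 68) [[539.0, -14.0], [598.0, -254.0], [484.0, -274.0], [429.0, -39.0]]
 dark (508, 168, 52, 107) [[630.0, -549.0], [634.0, -683.0], [376.0, -650.0], [377.0, -523.0]]
 dark (13, 154, 45, 106) [[395.0, 629.0], [653.0, 607.0], [637.0, 530.0], [383.0, 555.0]]
 dark (0, 153, 33, 92) [[655.0, 704.0], [655.0, 617.0], [429.0, 583.0], [427.0, 666.0]]
 dark (0, 47, 105, 105) [[687.0, 719.0], [983.0, 558.0], [863.0, 395.0], [585.0, 556.0]]
 dark (0, 46, 63, 90) [[964.0, 767.0], [955.0, 584.0], [701.0, 544.0], [704.0, 713.0]]
 dark (483, 0, 77, 166) [[1111.0, -544.0], [1131.0, -773.0], [642.0, -684.0], [636.0, -486.0]]
scene hsv [[109, 164, 76], [108, 160, 78], [77, 17, 104], [45, 4, 138], [113, 39, 26]]
 blue (224, 192, 26, 21) z109 [504.  -84.4] 28.0 z20 [441.  -90.8] 30.6
 blue (257, 163, 31, 25) z109 [432.4  -2.6] 35.5 z20 [362.6  -1.1] 38.8
 blue (469, 0, 51, 25) z109 [-174.9  712.4] 76.8 z20 [-302.4  781.8] 84.1
 dark (513, 266, 47, 136) [[667.0, 515.0], [665.0, 613.0], [954.0, 537.0], [953.0, 452.0]]
 dark (160, 198, 108, 68) [[497.0, -279.0], [434.0, -38.0], [568.0, -14.0], [623.0, -242.0]]
 dark (516, 158, 44, 82) [[359.0, 623.0], [364.0, 738.0], [602.0, 650.0], [596.0, 548.0]]
 dark (0, 94, 47, 66) [[43.0, -772.0], [54.0, -633.0], [299.0, -580.0], [291.0, -705.0]]
 dark (475, 84, 85, 179) [[99.0, 567.0], [17.0, 795.0], [631.0, 718.0], [673.0, 543.0]]
 dark (0, 40, 159, 366) [[849.0, -747.0], [-414.0, -732.0], [-138.0, -287.0], [938.0, -469.0]]
```

View pics/c1.png

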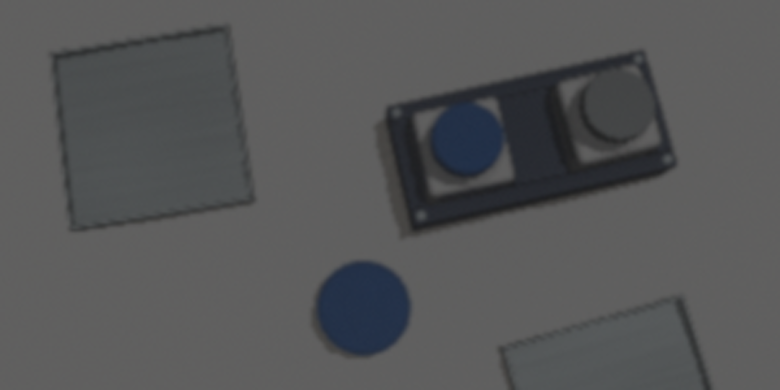

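The crop confirms it: the small blue cap sits on the jar at (319,214), the larger loose lid is on the bench at (280,278), and the left tray is at (198,208).

Run:
```python
from h import *
s,d=pickle.load(open("d0.pkl","rb"))
c=d["top"];g=cv2.cvtColor(c["color"],cv2.COLOR_RGB2HSV)
for k in blobs((g[...,0]>102)&(g[...,0]<118)&(g[...,1]>100)):
    if cv2.contourArea(k)>3000: continue
    for z in(109,20): p=circ(plane(c,k,z));print(cv2.boundingRect(k),z,p[0].round(1),p[1].round(1))
for n in("top","scene"):
    c=d[n];im=cv2.cvtColor(c["color"],cv2.COLOR_RGB2HSV)
    m=(im[...,0]>60)&(im[...,0]<115)&(im[...,1]>=8)&(im[...,1]<40)
    for k in blobs(m,2000):
        r=cv2.boxPoints(cv2.minAreaRect(k)); ap=cv2.approxPolyDP(cv2.convexHull(k),8,True)
        P=plane(c,ap,10)[:,:2];print(n,cv2.boundingRect(k),len(ap),P.round(0).tolist() if len(ap)<6 else "",P.mean(0).round(1))
# state transform check for wrist target
```

```text
(263, 262, 34, 34) 109 [3.615e+02 1.000e-01] 34.2
(263, 262, 34, 34) 20 [3.648e+02 1.000e-01] 37.8
(307, 200, 26, 27) 109 [500.2 -83.1] 27.5
(307, 200, 26, 27) 20 [518.4 -92. ] 30.4
top (335, 276, 88, 89) 4 [[373.0, -279.0], [224.0, -327.0], [175.0, -170.0], [333.0, -128.0]] [ 276.1 -226.1]
top (161, 171, 75, 76) 4 [[620.0, 134.0], [464.0, 107.0], [435.0, 265.0], [595.0, 294.0]] [528.5 200.1]
scene (316, 196, 90, 73) 4 [[435.0, 268.0], [598.0, 296.0], [628.0, 130.0], [459.0, 102.0]] [530.2 199.2]
scene (149, 128, 75, 60) 4 [[182.0, -172.0], [339.0, -126.0], [378.0, -284.0], [224.0, -324.0]] [ 280.8 -226.4]
```

Emit:
{"name": "step_arm", "arguments": {"moves": [[[40.6,40.1,0,0,0,0,87],[40.6,40.1,0,0,0,0,87],[40.6,40.1,0,0,0,0,87],[40.6,40.1,0,0,0,0,87],[40.6,40.1,0,0,0,0,87],[40.6,40.1,0,0,0,0,87],[40.6,40.1,0,0,0,0,87],[40.6,40.1,0,0,0,0,87],[40.6,40.1,0,0,0,0,87],[40.6,40.1,0,0,0,0,87],[40.6,40.1,0,0,0,0,87],[40.6,40.1,0,0,0,0,87]]]}}

```text
t: 1.65
tcp_pos: [501.3, -85.2, 193.4]
orientation: [-3.141, -0.0, -0.452]
wrist_force: [0.3, 0.2, -0.1]
finger_gap: 86.8
```

Emit:
{"name": "step_arm", "arguments": {"moves": [[[0,0,0,0,0,0.17,87],[0,0,0,0,0,0.17,87],[0,0,0,0,0,0.17,87],[0,0,0,0,0,0.17,87],[0,0,0,0,0,0.17,87],[0,0,0,0,0,0.17,87],[0,0,0,0,0,0.17,87],[0,0,0,0,0,0.17,87],[0,0,0,0,0,0.19,87],[0,0,0,0,0,0,87]]]}}

```text
refused, turn out of range in row 9
```

Emit:
{"name": "step_arm", "arguments": {"moves": [[[0,0,0,0,0,0.17,87],[0,0,0,0,0,0.17,87],[0,0,0,0,0,0.17,87],[0,0,0,0,0,0.17,87],[0,0,0,0,0,0.17,87],[0,0,0,0,0,0.17,87],[0,0,0,0,0,0.17,87],[0,0,0,0,0,0.17,87],[0,0,0,0,0,0.17,87],[0,0,0,0,0,0,87],[0,0,0,0,0,0,87]]]}}

```text
t: 3.02
tcp_pos: [501.0, -83.3, 193.3]
orientation: [3.141, -0.0, -1.979]
wrist_force: [0.6, -0.0, 0.4]
finger_gap: 87.1
```

```bash
cat > m.py <<'E'
import sys
from cell import *
from h import *
s=read_state();c=capture("wrist");T=wristT(s,c);n=sys.argv[1];zs=[float(a) for a in sys.argv[2:]]
pickle.dump((s,c),open(n+".pkl","wb"));cv2.imwrite(f"pics/{n}.png",c["color"][:,:,::-1])
for k in("t","qpos","tcp_pos","orientation","wrist_force","moment","finger_gap"):print(k,np.round(s[k],3))
g=cv2.cvtColor(c["color"],cv2.COLOR_RGB2HSV)
for k in blobs((g[...,0]>102)&(g[...,0]<118)&(g[...,1]>100)):
    for z in zs:
        P=plane(c,cv2.convexHull(k),z,T);p=circ(P);e=cv2.fitEllipse(k);print(cv2.boundingRect(k),z,p[0].round(1),p[1].round(1),"hullmean",plane(c,[e[0]],z,T)[0].round(1))
E
python3 m.py w1 109
```

```text
t 3.025
qpos [ 0.155  0.185 -0.274 -0.    -1.112 -0.564]
tcp_pos [500.95  -83.326 193.32 ]
orientation [ 3.141 -0.    -1.979]
wrist_force [ 0.636 -0.045  0.444]
moment [ 0.053 -0.081  0.002]
finger_gap 87.074
(248, 175, 64, 62) 109.0 [502.5 -82.1] 32.0 hullmean [501.  -83.7 109. ]
(368, 172, 67, 62) 109.0 [390.5 -38.8] 32.9 hullmean [390.5 -39.7 109. ]
```

View pics/w1.png

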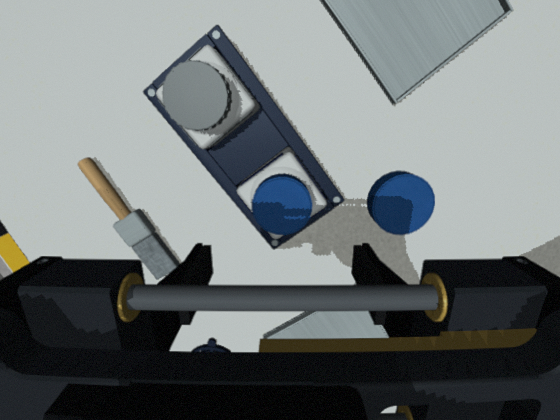

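Wrist view: blue cap at (282,205) and the larger loose lid at (401,203). The cap centre, about (501,-83.5), agrees across views and lies under the tool. I'll descend with the fingertips staying above the shoulder (z 84).

Emit:
{"name": "step_arm", "arguments": {"force": 8, "moves": [[[0,0,25,0,0,0,87],[0,0,25,0,0,0,87],[0,0,20,0,0,0,87],[0,0,15,0,0,0,87],[0,0,12,0,0,0,87],[0,0,7,0,0,0,87],[0,0,0,0,0,0,87],[0,0,0,0,0,0,87]]]}}

```text
t: 4.08
tcp_pos: [501.6, -83.3, 90.0]
orientation: [-3.14, 0.001, -1.982]
wrist_force: [0.5, -0.1, 0.9]
finger_gap: 86.7
```

Emit:
{"name": "step_arm", "arguments": {"force": 8, "moves": [[[0,0,0,0,0,0,63],[0,0,0,0,0,0,63],[0,0,0,0,0,0,63],[0,0,0,0,0,0,63]]]}}

```text
t: 4.58
tcp_pos: [501.1, -83.3, 89.5]
orientation: [-3.141, 0.0, -1.982]
wrist_force: [-0.5, -0.3, 0.6]
finger_gap: 64.0
```

Emit:
{"name": "step_arm", "arguments": {"force": 8, "moves": [[[0,0,0,0,0,0,50],[0,0,0,0,0,0,50],[0,0,0,0,0,0,50]]]}}

```text
t: 4.95
tcp_pos: [501.0, -83.4, 89.4]
orientation: [3.142, -0.0, -1.982]
wrist_force: [-0.6, -0.1, 0.1]
finger_gap: 50.7
```

```bash
python3 m.py w2 109
```

```text
t 4.95
qpos [ 0.155  0.294 -0.421  0.    -0.857 -0.566]
tcp_pos [501.04  -83.351  89.42 ]
orientation [ 3.142 -0.    -1.982]
wrist_force [-0.57  -0.094  0.11 ]
moment [ 0.03  -0.053  0.004]
finger_gap 50.709
(237, 201, 90, 85) 109.0 [499.5 -85.5] 30.4 hullmean [498.8 -87.5 109. ]
(396, 189, 92, 78) 109.0 [401.4 -54.4] 30.0 hullmean [400.2 -57.8 109. ]
```

View pics/w2.png

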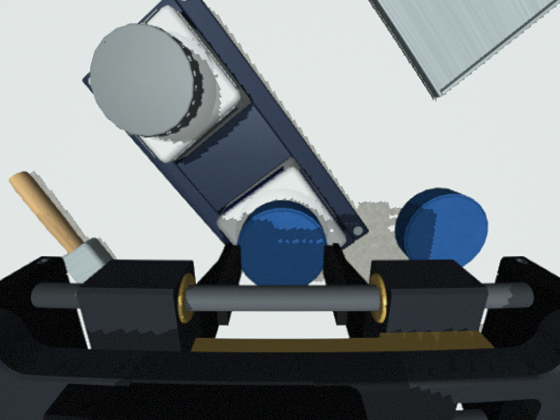

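Run:
```python
import cv2
a=cv2.imread("pics/w2.png")[180:350,180:390]
cv2.imwrite("pics/c2.png",cv2.convertScaleAbs(cv2.resize(a,None,fx=3.5,fy=3.5,interpolation=cv2.INTER_CUBIC),alpha=1.6,beta=20))
from cell import *;print(read_state())
```

```text
{'t': 5.0, 'qpos': array([ 1.55229432e-01,  2.93605464e-01, -4.20749452e-01, -1.68704387e-07,
       -8.56470062e-01, -5.66236967e-01]), 'joint_vel': array([-0.00080902, -0.00093707, -0.00049867,  0.00067667,  0.00041549,
        0.00092761]), 'joint_torque': array([ 2.59588878e-04, -3.08641362e+01,  1.52204061e+01,  3.43284555e+00,
       -1.05814202e-02, -5.36440166e-05]), 'tcp_pos': array([501.06086181, -83.33455995,  89.43011102]), 'orientation': array([ 3.14156841e+00, -1.52623712e-05, -1.98180397e+00]), 'wrist_force': array([ 0.23434114, -0.98981199,  0.48872084]), 'moment': array([ 0.08221002, -0.07929856, -0.02808725]), 'finger_gap': 50.57456937972312}
```

View pics/c2.png

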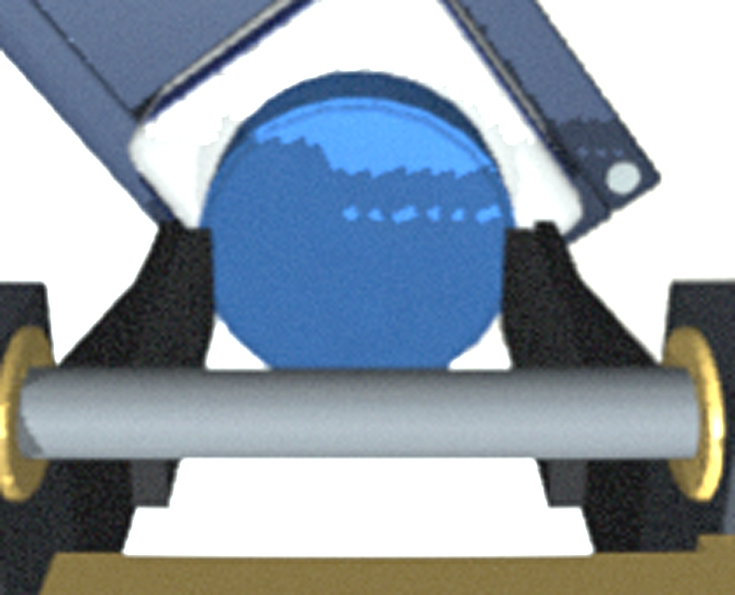

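The gap reads 50.7, below the 60 mm cap, with no force. The fingertips may be above the cap, so I'll test by closing a little further at low force.

Emit:
{"name": "step_arm", "arguments": {"force": 8, "moves": [[[0,0,0,0,0,0,42],[0,0,0,0,0,0,42],[0,0,0,0,0,0,42]]]}}

```text
t: 5.38
tcp_pos: [501.1, -83.4, 89.5]
orientation: [-3.142, 0.0, -1.982]
wrist_force: [0.4, 0.1, -0.5]
finger_gap: 42.2
```

```bash
python3 m.py w3 109 | head -8
python3 - <<'E'
import cv2
a=cv2.imread("pics/w3.png")[180:350,180:390]
cv2.imwrite("pics/c3.png",cv2.convertScaleAbs(cv2.resize(a,None,fx=3.5,fy=3.5,interpolation=cv2.INTER_CUBIC),alpha=1.6,beta=20))
E
```

```text
t 5.375
qpos [ 0.155  0.294 -0.421  0.    -0.856 -0.566]
tcp_pos [501.083 -83.355  89.469]
orientation [-3.142  0.    -1.982]
wrist_force [ 0.369  0.111 -0.473]
moment [ 0.086 -0.093 -0.008]
finger_gap 42.165
(238, 201, 89, 85) 109.0 [499.7 -85.4] 30.4 hullmean [498.6 -88.  109. ]
```

View pics/c3.png

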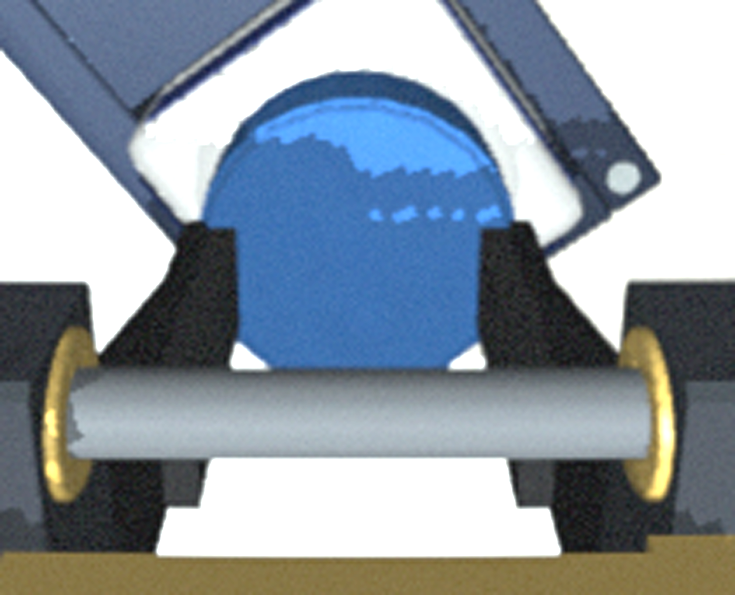

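The fingertips are closing over the cap, so they end higher than the stated TCP implies. I'll check the heights from two wrist views.

Run:
```python
from h import *
A=pickle.load(open("w1.pkl","rb"));B=pickle.load(open("w2.pkl","rb"))
def refine(c,p):
    g=cv2.cvtColor(c["color"],cv2.COLOR_RGB2GRAY);x,y=p;w=g[y-8:y+9,x-8:x+9].astype(float)
    return p
def tri(pa,pb):
    o1,d1=rays(A[1],[pa],wristT(*A));o2,d2=rays(B[1],[pb],wristT(*B));d1=d1[0]/np.linalg.norm(d1);d2=d2[0]/np.linalg.norm(d2)
    t=np.linalg.lstsq(np.c_[d1,-d2],o2-o1,rcond=None)[0];p,q=o1+t[0]*d1,o2+t[1]*d2
    return ((p+q)/2).round(1),np.linalg.norm(p-q).round(1)
print("screw z46?",tri((337,199),(180+623/3.5,180+178/3.5)))
for i,(n,za) in enumerate([("lid",20),("cap",109)]):
    f=[]
    for s,c in(A,B):
        g=cv2.cvtColor(c["color"],cv2.COLOR_RGB2HSV)
        K=sorted(blobs((g[...,0]>102)&(g[...,0]<118)&(g[...,1]>100)),key=lambda k:-cv2.boundingRect(k)[0])[i]
        x,y,w,h=cv2.boundingRect(K);f.append((x,y,w,h))
    print(n,f,"left",tri((f[0][0],f[0][1]+f[0][3]/2),(f[1][0],f[1][1]+f[1][3]/2)),"right",tri((sum(f[0][::2]),f[0][1]+f[0][3]/2),(sum(f[1][::2]),f[1][1]+f[1][3]/2)))
# finger end: inner edges u at v=245 for gaps -> depth
s,c=B;Ti=np.array(c["tool_from_camera"])
for uL,uR,v,gap in((211,355,243,87),(240.5,324.3,245,50.6),(248,317.3,245,42.2)):
    o,d=rays(c,[(uL,v),(uR,v)],Ti);t=gap/abs(d[0]-d[1])[1];print("tool pts",(o+t*d).round(1).tolist())
```

```text
screw z46? (array([443.8, -47.9,  47.3]), np.float64(1.0))
lid [(368, 172, 67, 62), (396, 189, 92, 78)] left (array([399.4,  -5.4, -12.9]), np.float64(1.4)) right (array([320.1,  19. ,  15.4]), np.float64(3.4))
cap [(248, 175, 64, 62), (237, 201, 90, 85)] left (array([540.4, -85.8,  64.6]), np.float64(2.5)) right (array([473.1, -60.3,  74.2]), np.float64(1.2))
tool pts [[10.8, -42.4, -30.2], [10.7, 44.6, -30.2]]
tool pts [[9.5, -24.5, -30.3], [9.5, 26.1, -30.3]]
tool pts [[8.9, -20.2, -28.9], [8.9, 22.0, -28.9]]
```

The stand screw triangulates to z 47, so the camera frame is right. The fingertips sit about 29 mm behind the nominal TCP, at z ≈ 118, above the cap. I'll open, go 24 mm lower and test with a light close again.

Emit:
{"name": "step_arm", "arguments": {"force": 8, "moves": [[[0,0,0,0,0,0,87],[0,0,0,0,0,0,87],[0,0,0,0,0,0,87],[0,0,0,0,0,0,87],[0,0,6,0,0,0,87],[0,0,6,0,0,0,87],[0,0,0,0,0,0,87]]]}}

```text
t: 6.3
tcp_pos: [500.4, -83.4, 76.6]
orientation: [3.14, -0.001, -1.982]
wrist_force: [0.4, -0.5, 0.1]
finger_gap: 86.4
```

Emit:
{"name": "step_arm", "arguments": {"force": 8, "moves": [[[0,0,4,0,0,0,87],[0,0,4,0,0,0,87],[0,0,4,0,0,0,87],[0,0,0,0,0,0,87]]]}}

```text
t: 6.8
tcp_pos: [500.8, -83.4, 65.1]
orientation: [3.141, -0.0, -1.982]
wrist_force: [0.6, 0.3, -0.3]
finger_gap: 87.0
```

Emit:
{"name": "step_arm", "arguments": {"force": 6, "moves": [[[0,0,0,0,0,0,64],[0,0,0,0,0,0,64],[0,0,0,0,0,0,64],[0,0,0,0,0,0,54],[0,0,0,0,0,0,54],[0,0,0,0,0,0,54]]]}}

```text
t: 7.55
tcp_pos: [501.1, -83.3, 65.5]
orientation: [-3.141, 0.0, -1.982]
wrist_force: [-0.0, 0.3, 1.3]
finger_gap: 59.8
```

Contact at 59.8 mm confirms the cap is between the fingers. I'll ease open, go 5 mm lower and grip at 38 N.

Emit:
{"name": "step_arm", "arguments": {"force": 6, "moves": [[[0,0,0,0,0,0,70],[0,0,0,0,0,0,70],[0,0,2.5,0,0,0,70],[0,0,2.5,0,0,0,70],[0,0,0,0,0,0,70],[0,0,0,0,0,0,54],[0,0,0,0,0,0,54],[0,0,0,0,0,0,54]]]}}

```text
t: 8.55
tcp_pos: [501.1, -83.3, 60.5]
orientation: [-3.141, 0.0, -1.982]
wrist_force: [0.5, 0.6, -0.2]
finger_gap: 60.0
```

Emit:
{"name": "step_arm", "arguments": {"force": 38, "moves": [[[0,0,0,0,0,0,50],[0,0,0,0,0,0,50],[0,0,0,0,0,0,50],[0,0,0,0,0,0,50]]]}}

```text
t: 9.05
tcp_pos: [501.1, -83.3, 60.5]
orientation: [-3.142, 0.0, -1.982]
wrist_force: [-0.6, -0.2, 1.0]
finger_gap: 59.8
```

```bash
python3 m.py w4 109
```

```text
t 9.05
qpos [ 0.155  0.332 -0.454 -0.    -0.784 -0.566]
tcp_pos [501.092 -83.331  60.473]
orientation [-3.142  0.    -1.982]
wrist_force [-0.624 -0.245  1.01 ]
moment [ 0.105 -0.108  0.001]
finger_gap 59.766
(259, 311, 47, 8) 109.0 [503.5 -76.6] 22.3 hullmean [510.8 -59.2 109. ]
(227, 214, 110, 72) 109.0 [498.9 -87. ] 30.1 hullmean [495.7 -94.4 109. ]
(407, 196, 103, 81) 109.0 [406.7 -60.6] 29.1 hullmean [403.7 -66.8 109. ]
(137, 166, 73, 78) 109.0 [ 543.5 -140.3] 24.2 hullmean [ 533.3 -141.8  109. ]
```

View pics/w4.png

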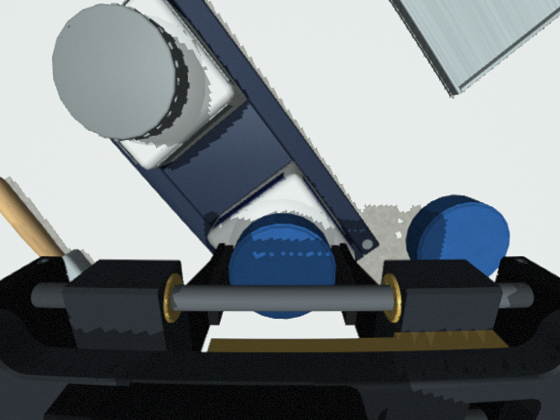

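Run:
```python
from h import *
for n in("w4","w1"):
    s,c=pickle.load(open(n+".pkl","rb"));T=np.array(c["tool_from_camera"])
    im=c["color"]; 
    r=range(206,230) if n=="w4" else range(170,190)
    print(n,[(v,im[v,282].tolist()) for v in r])
    r=range(310,324) if n=="w4" else range(226,242)
    print([(v,im[v,282].tolist()) for v in r])
    zt=s["tcp_pos"][2]-109
    for v in range(176,240,4) if n=="w1" else (216,218,220,222,316,317,318,319): print(v,plane(c,[(282,v)],zt,T)[0].round(1)[:2],end=" ")
    print()
```

```text
w4 [(206, [230, 234, 234]), (207, [231, 236, 235]), (208, [231, 236, 235]), (209, [231, 236, 236]), (210, [230, 234, 233]), (211, [191, 198, 197]), (212, [147, 152, 151]), (213, [62, 73, 90]), (214, [16, 38, 64]), (215, [20, 39, 67]), (216, [15, 39, 66]), (217, [20, 39, 65]), (218, [20, 39, 67]), (219, [18, 39, 67]), (220, [18, 40, 67]), (221, [16, 38, 64]), (222, [20, 38, 65]), (223, [29, 58, 96]), (224, [44, 95, 160]), (225, [45, 95, 156]), (226, [35, 78, 129]), (227, [39, 82, 136]), (228, [40, 87, 147]), (229, [48, 101, 167])]
[(310, [82, 87, 93]), (311, [49, 66, 90]), (312, [33, 60, 99]), (313, [31, 62, 102]), (314, [27, 62, 102]), (315, [27, 58, 99]), (316, [29, 59, 100]), (317, [21, 54, 96]), (318, [79, 94, 117]), (319, [233, 237, 235]), (320, [234, 239, 238]), (321, [231, 236, 235]), (322, [231, 235, 235]), (323, [231, 236, 235])]
216 [34.1  0.5] 218 [33.   0.5] 220 [31.9  0.5] 222 [30.8  0.5] 316 [-27.6   0.5] 317 [-28.3   0.5] 318 [-29.    0.5] 319 [-29.7   0.5] 
w1 [(170, [181, 189, 189]), (171, [187, 193, 192]), (172, [182, 189, 189]), (173, [137, 144, 149]), (174, [45, 52
[... 235 characters left out ...]
 77, 131]), (186, [32, 76, 130]), (187, [40, 79, 132]), (188, [35, 77, 130]), (189, [38, 79, 130])]
[(226, [19, 44, 78]), (227, [22, 46, 80]), (228, [22, 45, 80]), (229, [22, 48, 81]), (230, [21, 44, 79]), (231, [25, 48, 81]), (232, [20, 46, 78]), (233, [18, 44, 75]), (234, [44, 56, 78]), (235, [75, 78, 80]), (236, [36, 40, 49]), (237, [14, 24, 38]), (238, [19, 26, 37]), (239, [19, 25, 37]), (240, [24, 25, 36]), (241, [16, 21, 32])]
176 [30.1  0.6] 180 [26.2  0.6] 184 [22.3  0.6] 188 [18.3  0.6] 192 [14.3  0.6] 196 [10.3  0.6] 200 [6.2 0.6] 204 [2.1 0.6] 208 [-2.   0.6] 212 [-6.2  0.6] 216 [-10.4   0.6] 220 [-14.6   0.6] 224 [-18.9   0.6] 228 [-23.2   0.6] 232 [-27.5   0.6] 236 [-31.9   0.6]
```

The top face edges (x from +30 to -29 mm in tool axes) show the cap centred within 0.6 mm, with its top at z 109. Starting the twist with a short step, I'll read the axial force to find the climb.

Emit:
{"name": "step_arm", "arguments": {"force": 38, "moves": [[[0,0,0,0,0,-0.17,50]]]}}

```text
t: 9.22
tcp_pos: [501.2, -83.3, 60.5]
orientation: [-3.141, 0.0, -1.809]
wrist_force: [0.7, -1.4, 0.5]
finger_gap: 59.2
```

```bash
cat > st.py <<'E'
from cell import *
import numpy as np
s=read_state()
for k in("t","tcp_pos","orientation","wrist_force","moment","finger_gap"):print(k,np.round(s[k],3))
E
python3 st.py
```

```text
t 9.225
tcp_pos [501.174 -83.349  60.486]
orientation [-3.141  0.    -1.809]
wrist_force [ 0.736 -1.359  0.458]
moment [-0.061 -0.143 -0.596]
finger_gap 59.197
```

Emit:
{"name": "step_arm", "arguments": {"moves": [[[0,0,0,0,0,-0.18,50]]]}}

```text
t: 9.35
tcp_pos: [501.2, -83.4, 60.6]
orientation: [-3.141, 0.001, -1.63]
wrist_force: [1.1, -0.1, 2.5]
finger_gap: 59.7
```

```bash
python3 m.py w5 110|sed -n '3,7p'
```

```text
tcp_pos [501.173 -83.358  60.627]
orientation [-3.141e+00  1.000e-03 -1.630e+00]
wrist_force [ 1.096 -0.061  2.483]
moment [-0.014 -0.017 -0.938]
finger_gap 59.71
```

Emit:
{"name": "step_arm", "arguments": {"moves": [[[0,0,-0.5,0,0,-0.18,50]]]}}

```text
t: 9.52
tcp_pos: [501.4, -83.6, 61.7]
orientation: [-3.141, -0.001, -1.449]
wrist_force: [-0.4, -0.5, 2.6]
finger_gap: 59.2
```

```bash
python3 st.py
```

```text
t 9.525
tcp_pos [501.392 -83.596  61.726]
orientation [-3.141e+00 -1.000e-03 -1.449e+00]
wrist_force [-0.367 -0.525  2.624]
moment [ 0.102  0.059 -0.019]
finger_gap 59.171
```

Emit:
{"name": "step_arm", "arguments": {"moves": [[[0,0,-0.5,0,0,-0.18,50]]]}}

```text
t: 9.65
tcp_pos: [501.5, -83.4, 62.1]
orientation: [-3.141, -0.0, -1.268]
wrist_force: [-1.0, 0.7, 2.3]
finger_gap: 59.4
```

```bash
python3 m.py w5 110|sed -n '3,7p'
```

```text
tcp_pos [501.514 -83.36   62.057]
orientation [-3.141 -0.    -1.268]
wrist_force [-0.992  0.689  2.265]
moment [ 0.301  0.089 -0.068]
finger_gap 59.428
```

View pics/w5.png

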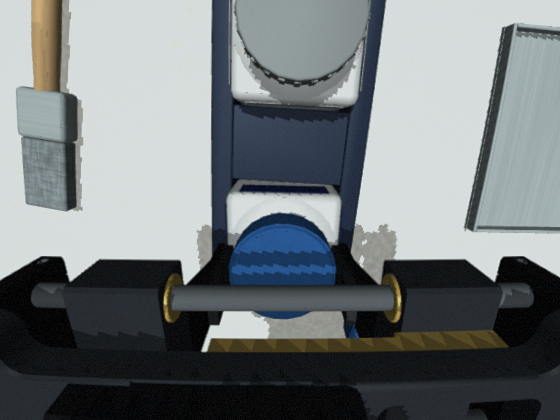

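The moment fell to about 0 after 0.7 rad, so it has broken loose, and the climb is roughly 2.2 mm/rad. I'll keep spinning at that rate.

Emit:
{"name": "step_arm", "arguments": {"moves": [[[0,0,-0.5,0,0,-0.18,50],[0,0,-0.5,0,0,-0.18,50]]]}}

```text
t: 9.95
tcp_pos: [501.6, -83.3, 63.2]
orientation: [-3.141, -0.001, -0.91]
wrist_force: [-1.2, -0.1, 5.1]
finger_gap: 59.2
```

```bash
python3 st.py
```

```text
t 9.95
tcp_pos [501.555 -83.304  63.216]
orientation [-3.141e+00 -1.000e-03 -9.100e-01]
wrist_force [-1.238 -0.057  5.051]
moment [ 0.232  0.282 -0.101]
finger_gap 59.239
```

Emit:
{"name": "step_arm", "arguments": {"moves": [[[0,0,-0.5,0,0,-0.18,50],[0,0,-0.5,0,0,-0.18,50]]]}}

```text
t: 10.2
tcp_pos: [501.6, -83.3, 64.4]
orientation: [-3.141, -0.001, -0.55]
wrist_force: [-1.4, 1.2, 7.0]
finger_gap: 59.4
```

```bash
python3 st.py
```

```text
t 10.2
tcp_pos [501.568 -83.336  64.358]
orientation [-3.141e+00 -1.000e-03 -5.500e-01]
wrist_force [-1.443  1.235  6.976]
moment [ 0.253  0.546 -0.192]
finger_gap 59.442
```

Emit:
{"name": "step_arm", "arguments": {"moves": [[[0,0,-1.0,0,0,-0.18,50],[0,0,-0.9,0,0,-0.18,50]]]}}

```text
t: 10.45
tcp_pos: [501.3, -83.4, 65.8]
orientation: [-3.142, -0.001, -0.19]
wrist_force: [0.8, 0.0, 2.1]
finger_gap: 59.1
```

```bash
python3 st.py
```

```text
t 10.45
tcp_pos [501.296 -83.351  65.764]
orientation [-3.142e+00 -1.000e-03 -1.900e-01]
wrist_force [0.768 0.003 2.068]
moment [ 0.029  0.102 -0.068]
finger_gap 59.123
```

Emit:
{"name": "step_arm", "arguments": {"moves": [[[0,0,-0.6,0,0,-0.18,50],[0,0,-0.6,0,0,-0.18,50]]]}}

```text
t: 10.7
tcp_pos: [501.3, -83.4, 66.9]
orientation: [3.141, -0.0, 0.17]
wrist_force: [-0.2, 0.5, 1.9]
finger_gap: 59.3
```

```bash
python3 st.py
```

```text
t 10.7
tcp_pos [501.307 -83.374  66.897]
orientation [ 3.141 -0.     0.17 ]
wrist_force [-0.249  0.522  1.897]
moment [-0.01   0.058 -0.01 ]
finger_gap 59.299
```

Emit:
{"name": "step_arm", "arguments": {"moves": [[[0,0,-0.6,0,0,-0.18,50],[0,0,-0.6,0,0,-0.18,50]]]}}

```text
t: 10.95
tcp_pos: [501.3, -83.4, 68.1]
orientation: [3.141, -0.0, 0.53]
wrist_force: [-0.3, -0.2, 2.9]
finger_gap: 59.6
```

```bash
python3 st.py
```

```text
t 10.95
tcp_pos [501.346 -83.384  68.107]
orientation [ 3.141 -0.     0.53 ]
wrist_force [-0.334 -0.182  2.942]
moment [-0.118  0.05  -0.077]
finger_gap 59.621
```

Emit:
{"name": "step_arm", "arguments": {"moves": [[[0,0,-0.7,0,0,-0.18,50],[0,0,-0.7,0,0,-0.18,50]]]}}

```text
t: 11.2
tcp_pos: [501.3, -83.4, 69.4]
orientation: [3.141, -0.0, 0.89]
wrist_force: [-0.1, 1.3, 1.2]
finger_gap: 59.1
```

```bash
python3 st.py
```

```text
t 11.2
tcp_pos [501.253 -83.393  69.383]
orientation [ 3.141 -0.     0.89 ]
wrist_force [-0.067  1.319  1.221]
moment [-0.087 -0.037 -0.009]
finger_gap 59.105
```

Emit:
{"name": "step_arm", "arguments": {"moves": [[[0,0,-0.7,0,0,0,50],[0,0,0,0,0,0,50]]]}}

```text
t: 11.45
tcp_pos: [500.8, -83.3, 69.6]
orientation: [-3.141, 0.0, 0.884]
wrist_force: [-0.1, 0.5, 0.3]
finger_gap: 59.4
```

```bash
python3 m.py w6 115
```

```text
t 11.45
qpos [ 0.155  0.32  -0.444 -0.    -0.808  2.3  ]
tcp_pos [500.814 -83.316  69.617]
orientation [-3.141  0.     0.884]
wrist_force [-0.106  0.466  0.314]
moment [-0.045 -0.061  0.009]
finger_gap 59.379
(258, 311, 88, 27) 115.0 [ 477.8 -124.5] 29.2 hullmean [ 492.  -118.3  115. ]
(228, 214, 109, 72) 115.0 [502.6 -79.9] 30.7 hullmean [507.7 -73.7 115. ]
(195, 207, 37, 29) 115.0 [491.6 -34.7] 9.6 hullmean [491.7 -35.9 115. ]
(63, 192, 99, 79) 115.0 [440.6  -7.4] 27.6 hullmean [444.2  -3.8 115. ]
```

View pics/w6.png

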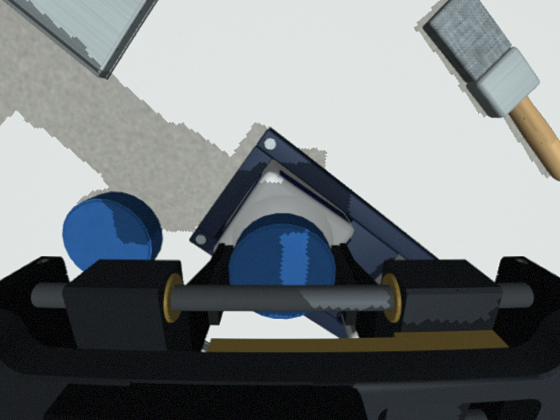

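The force is now about zero. I'll lift gently and watch for the jar's weight or thread drag.

Emit:
{"name": "step_arm", "arguments": {"moves": [[[0,0,-0.8,0,0,0,50],[0,0,-0.8,0,0,0,50],[0,0,0,0,0,0,50]]]}}

```text
t: 11.88
tcp_pos: [501.1, -83.3, 71.5]
orientation: [3.142, -0.0, 0.888]
wrist_force: [-0.4, -0.3, -0.8]
finger_gap: 59.7
```

Emit:
{"name": "step_arm", "arguments": {"moves": [[[0,0,-2,0,0,0,50],[0,0,-2,0,0,0,50],[0,0,0,0,0,0,50]]]}}

```text
t: 12.25
tcp_pos: [501.3, -83.3, 75.7]
orientation: [3.141, -0.0, 0.888]
wrist_force: [-0.5, -0.1, -0.1]
finger_gap: 59.4
```

Emit:
{"name": "step_arm", "arguments": {"moves": [[[0,0,-5,0,0,0,50],[0,0,-5,0,0,0,50],[0,0,-5,0,0,0,50],[0,0,0,0,0,0,50]]]}}

```text
t: 12.75
tcp_pos: [501.5, -83.3, 91.1]
orientation: [3.141, -0.001, 0.888]
wrist_force: [-0.2, 0.4, -1.0]
finger_gap: 59.3
```

The cap is off, with only its own weight on the wrist. Next I lift it and carry it to the tray.

Emit:
{"name": "step_arm", "arguments": {"moves": [[[0,0,-15,0,0,0,50],[0,0,-20,0,0,0,50],[0,0,-20,0,0,0,50],[0,0,-5,0,0,0,50]]]}}

```text
t: 13.25
tcp_pos: [502.2, -83.3, 152.5]
orientation: [3.139, -0.003, 0.888]
wrist_force: [-1.3, 0.1, 1.0]
finger_gap: 59.6
```

Emit:
{"name": "step_arm", "arguments": {"moves": [[[10,-6.6,0,0,0,0,50],[20,-13,0,0,0,0,50],[24,-16,0,0,0,0,50],[24,-16,0,0,0,0,50],[24,-16,0,0,0,0,50],[24,-16,0,0,0,0,50],[24,-16,0,0,0,0,50],[24,-16,0,0,0,0,50],[24,-16,0,0,0,0,50],[20,-13,0,0,0,0,50],[13,-8.5,0,0,0,0,50],[6,-4,0,0,0,0,50]]]}}

```text
t: 14.75
tcp_pos: [528.5, 200.4, 150.1]
orientation: [-3.141, 0.001, 0.889]
wrist_force: [-0.1, 0.8, 0.2]
finger_gap: 59.5
```

Run:
```python
from cell import *
from h import *
print({k:np.round(v,2) for k,v in read_state().items()})
c=capture("scene");t=capture("top");cv2.imwrite("pics/s7.png",np.hstack([c["color"][140:380,100:480],t["color"][120:360,100:480]])[:,:,::-1])
```

```text
{'t': np.float64(14.75), 'qpos': array([ 0.65,  0.32, -0.21, -0.  , -1.05,  1.81]), 'joint_vel': array([ 0.06,  0.03,  0.05,  0.  , -0.02, -0.07]), 'joint_torque': array([ 7.000e-02, -3.473e+01,  1.776e+01,  3.900e+00,  1.100e-01,
        3.000e-02]), 'tcp_pos': array([528.49, 200.39, 150.08]), 'orientation': array([-3.14,  0.  ,  0.89]), 'wrist_force': array([-0.1 ,  0.75,  0.15]), 'moment': array([-0.11, -0.05,  0.01]), 'finger_gap': np.float64(59.51)}
```

View pics/s7.png

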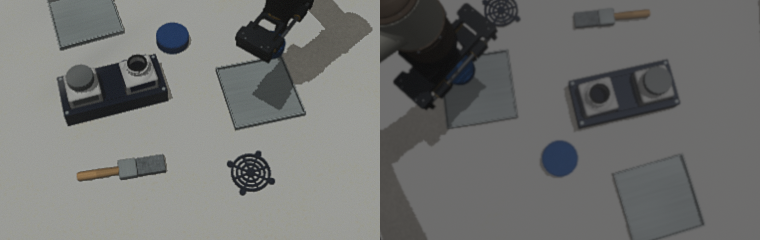

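The open jar is standing in its pocket and the cap is held over the left tray. The rim is at TCP+28.5, so it should touch down at TCP z ≈ -25.5.

Emit:
{"name": "step_arm", "arguments": {"moves": [[[0,0,15,0,0,0,50],[0,0,25,0,0,0,50],[0,0,30,0,0,0,50],[0,0,30,0,0,0,50],[0,0,25,0,0,0,50],[0,0,20,0,0,0,50],[0,0,12,0,0,0,50],[0,0,6,0,0,0,50],[0,0,3,0,0,0,50],[0,0,0,0,0,0,50]]]}}

```text
t: 16.1
tcp_pos: [528.9, 199.8, -15.2]
orientation: [3.141, -0.001, 0.888]
wrist_force: [-0.4, 0.2, -1.0]
finger_gap: 58.9
```

Emit:
{"name": "step_arm", "arguments": {"moves": [[[0,0,2,0,0,0,50],[0,0,2,0,0,0,50],[0,0,2,0,0,0,50],[0,0,0,0,0,0,50]]]}}

```text
t: 16.6
tcp_pos: [528.5, 199.6, -21.7]
orientation: [-3.141, 0.0, 0.888]
wrist_force: [-0.6, 0.8, -1.1]
finger_gap: 59.2
```

Emit:
{"name": "step_arm", "arguments": {"moves": [[[0,0,1,0,0,0,50],[0,0,1,0,0,0,50],[0,0,0,0,0,0,50]]]}}

```text
t: 16.98
tcp_pos: [528.6, 199.6, -23.7]
orientation: [-3.142, 0.0, 0.888]
wrist_force: [-0.2, -0.0, -0.7]
finger_gap: 59.0
```

Emit:
{"name": "step_arm", "arguments": {"moves": [[[0,0,0.7,0,0,0,50],[0,0,0.5,0,0,0,50],[0,0,0,0,0,0,50]]]}}

```text
t: 17.35
tcp_pos: [528.6, 199.6, -24.8]
orientation: [-3.142, 0.0, 0.888]
wrist_force: [0.1, -0.5, -0.7]
finger_gap: 59.4
```

Emit:
{"name": "step_arm", "arguments": {"moves": [[[0,0,0.5,0,0,0,50],[0,0,0,0,0,0,50]]]}}

```text
t: 17.6
tcp_pos: [528.6, 199.7, -25.3]
orientation: [-3.142, 0.0, 0.888]
wrist_force: [0.3, -0.4, -0.2]
finger_gap: 59.4
```

Emit:
{"name": "step_arm", "arguments": {"moves": [[[0,0,0.5,0,0,0,50],[0,0,0,0,0,0,50]]]}}

```text
t: 17.85
tcp_pos: [528.7, 199.7, -25.5]
orientation: [3.141, -0.0, 0.888]
wrist_force: [-1.2, -0.8, 2.0]
finger_gap: 59.7
```

Emit:
{"name": "step_arm", "arguments": {"moves": [[[0,0,0.4,0,0,0,50],[0,0,0,0,0,0,50]]]}}

```text
t: 18.1
tcp_pos: [528.7, 199.7, -25.5]
orientation: [3.141, -0.0, 0.888]
wrist_force: [-1.1, -0.5, 4.9]
finger_gap: 59.5
```

Touchdown is at -25.5, as predicted. I'll relax the preload, open a little, then fully, and retreat straight up.

Emit:
{"name": "step_arm", "arguments": {"force": 10, "moves": [[[0,0,-0.4,0,0,0,55],[0,0,0,0,0,0,62],[0,0,0,0,0,0,66],[0,0,0,0,0,0,74],[0,0,0,0,0,0,80],[0,0,0,0,0,0,80],[0,0,-3,0,0,0,80],[0,0,-6,0,0,0,80]]]}}

```text
t: 19.1
tcp_pos: [527.9, 199.3, -17.1]
orientation: [-3.141, 0.002, 0.888]
wrist_force: [0.8, 0.2, 0.3]
finger_gap: 80.0
```

Emit:
{"name": "step_arm", "arguments": {"moves": [[[0,0,-10,0,0,0,80],[0,0,-20,0,0,0,80],[0,0,-30,0,0,0,80],[0,0,-40,0,0,0,80],[0,0,-50,0,0,0,80],[0,0,-40,0,0,0,80],[0,0,-15,0,0,0,80],[0,0,0,0,0,0,80]]]}}

```text
t: 20.1
tcp_pos: [528.7, 199.8, 189.0]
orientation: [3.142, -0.002, 0.888]
wrist_force: [-0.3, 0.9, -0.4]
finger_gap: 80.4
```

Emit:
{"name": "step_arm", "arguments": {"moves": [[[-25,20,0,0,0,0,80],[-25,20,0,0,0,0,80],[-25,0,0,0,0,0,80],[-25,0,0,0,0,0,80],[0,0,0,0,0,0,80],[0,0,0,0,0,0,80]]]}}

```text
t: 20.85
tcp_pos: [496.5, 96.9, 187.2]
orientation: [-3.141, 0.002, 0.888]
wrist_force: [0.3, 0.3, -0.3]
finger_gap: 80.1
```

Run:
```python
from cell import *
from h import *
s0,d=pickle.load(open("d0.pkl","rb"))
s=read_state();print({k:np.round(s[k],2) for k in("t","tcp_pos","wrist_force")})
c=capture("scene");t=capture("top");w=capture("wrist");T=wristT(s,w)
for n,cc,TT in(("scene",c,None),("top",t,None),("wrist",w,T)):
    g=cv2.cvtColor(cc["color"],cv2.COLOR_RGB2HSV)
    for k in blobs((g[...,0]>102)&(g[...,0]<118)&(g[...,1]>100)):
        p=circ(plane(cc,k,23,TT))
        if p[1]<45: print(n,cv2.boundingRect(k),p[0].round(1),p[1].round(1))
a=c["color"][140:380,100:480];
diff=cv2.absdiff(c["color"],d["scene"]["color"])[140:380,100:480]
b=cv2.resize(w["color"],(380,285))
cv2.imwrite("pics/f8.png",np.hstack([np.vstack([a,np.clip(diff*2,0,255)]),np.vstack([b,np.zeros((195,380,3),np.uint8)])])[:,:,::-1])
```

```text
{'t': np.float64(20.85), 'tcp_pos': array([496.49,  96.95, 187.2 ]), 'wrist_force': array([ 0.29,  0.27, -0.28])}
scene (348, 217, 25, 22) [531.7 197.7] 29.2
scene (256, 163, 32, 26) [366.1  -1.2] 40.1
top (263, 262, 34, 34) [3.647e+02 2.000e-01] 37.6
wrist (232, 311, 44, 11) [348.4 -18.1] 20.8
wrist (229, 265, 52, 21) [384.6  21.8] 26.0
wrist (222, 78, 52, 54) [528.1 200.1] 29.3
```

View pics/f8.png

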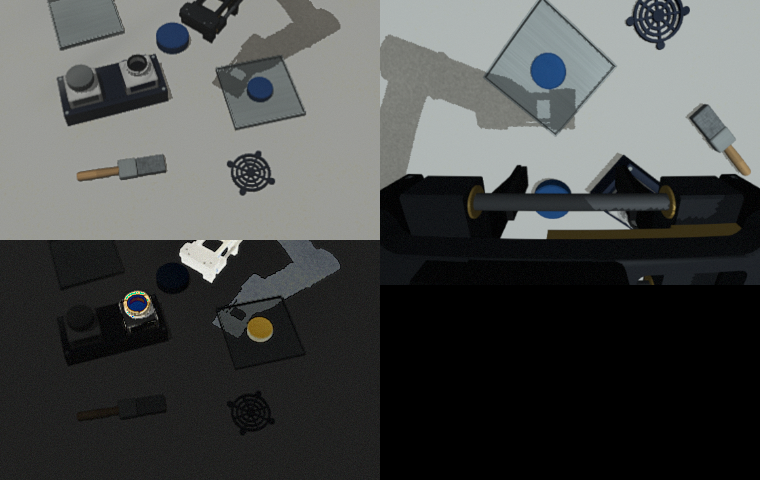

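The cap lies top side up in the middle of the left tray. The open jar stands in its pocket, and the difference picture shows nothing else moved.

```bash
python3 -c "
from cell import *
print(close_job())"
```

```text
the job is handed in; nothing more can be done
None
```

The cap is off and lies top side up near the middle of the left tray, and the job was handed in at about 21 s of the 54 s limit.

- **Unscrewing:** I gripped the cap at 38 N. It broke loose with a reading of up to 0.94 N m, a little over the stated 0.6 to 0.9. I then spun it off over about 2.9 rad of hand turn, raising the hand with the thread. The largest axial force I read was 7 N, sampled between moves, against the 15 N limit.
- **Placing:** The cap touched the tray at the predicted height with about 5 N. After release it measured at (528, 200) in the wrist view and (532, 198) in the scene view, with the tray centre at about (529, 200).
- **Last checks:** The before/after scene pictures show changes only at the cap, the top of the jar, the arm and its shadow. The open jar stands in its pocket, and the grey jar, brush and fan guard are unmoved. The gripper is clear, with the wrist force at about 0.

**Disagreements:**
- The fingertips ended about 29 mm short of the stated TCP. My first light close therefore passed over the cap without any force reading. I measured the difference from the wrist pictures and corrected for it.
- The cap needed more hand turn than the stated 2.1 rad. Some slip at the start of the twist is possible.

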